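Paint tin to the fume hood, sprung gate held half open

ROBOT

A 6-joint arm with a two-finger parallel gripper is mounted at the origin on the work surface; the furniture and walls round the work are solid. World frame = base frame: x ahead of the robot, y to its left, z up, the work surface at z = 0. Lengths are in mm, angles in rad, forces in N, time in s.
With the tool pointing down it reaches from about 275 to 750 mm from the base axis. Payload 10.2 kg.
Tool frame: the origin (TCP) lies at the centre of the arm's flange, where the gripper is bolted on; the fingertips stand ctrl.tip_reach ahead of it and the grasp point (between the pads) lies 155 mm ahead of it (ctrl.tip_reach is the distance from the TCP to the fingertips, in mm); z points along the fingers, y is the direction in which the jaws open and shut (so a half turn about z gives the same grasp; the last joint's range is limited). The gripper opens to 85 mm and grips with 20 to 120 N. Pads are 22 mm wide; open, the fingers measure 114 mm over their backs; the gripper's body (76 mm by 85 mm) begins 54 mm behind the grasp point. The pads swing forward as they close: fully open they stand 13 mm farther back than shut.
Start: joints at [-1.382, 0.313, 1.498, -0, 1.331, -0.223], TCP at [210.125, -481.124, 404.694] pointing down, gripper open.
Joint ranges: [-2.94, 2.94], [-0.97, 2.17], [0.19, 2.56], [-1.23, 4.37], [0.02, 3.11], [-2.88, 2.88]. Speed limits (rad/s): [2.39, 2.39, 3.01, 3.14, 3.14, 3.14].

INTERFACE

Orientations are given as a unit quaternion [w, x, y, z].
In Python, from rig import ctrl, viewer gives the robot as it stands.
- The arm moves only by the tool drive_tool, never from a script. Its argument "rows" is a list that holds one entry, the list of rows, each a list of 6 numbers: the shift along the world's x, y, z normalised to -1 to 1, where 1 is 0.1 m, then the turn, a rotation vector about the world's x, y, z normalised to -1 to 1, where 1 is 90 degrees. A call has 1 to 10 rows; each row is the pose to reach, as a shift and turn from the pose measured when the call began; what a row does not reach only later rows make up. A row lasts 1/8 s, in which the tool goes at most 62.5 mm and 10.7 degrees, less where a joint would pass 70% of its speed; a pose out of reach is approached as far as the arm can. A call with a number of a shift or a turn outside -1 to 1 is refused whole. A call with a gripper value outside its range is refused whole. "fingers" is the opening, from -1 (shut) to 1 (fully open), set as the call begins (left out, the last holds). The fingers move at their own pace and stop on an object; "force" is the grip in N (left out, the last holds). Time passes only in rows, so rows that repeat a pose let the fingers close. It gives the time, the measured TCP pose, the force and the opening at its end, in the units of the state.
- ctrl.sense(): the state, without advancing time (a new reading comes with each control period).
- viewer.capture(name): name is "scene" or "top" or "wrist"; returns the picture (480x640x3 uint8, red, green, blue); there is no depth.
- viewer.calibration(name): a dict with "mtx" (3x3 intrinsics, pixels), "extrinsics" (4x4, takes a point from camera to world coordinates). Camera axes: x right, y up, looking along -z (the intrinsics and any distortion apply to the point x, -y, -z); pixel columns grow to the right and rows downward; lengths in mm; the calibration is good to about 2 mm. A picture is of the moment at which its call begins: read the wrist's pose just before it. calibration takes no time and is no camera call; for the wrist camera it gives the pose at the moment of the call.
- ctrl.finish_job(): hands the job in, once; it reports no verdict.
The state is a dict: "time_s": time; "joints": joint angles; "dq": joint speeds; "tau": joint torques, N m; "eef_pos": TCP position; "ee_rot": TCP orientation; "force": force on the tool from outside, world axes, zero at the start; "wrist_torque": the same for the moment, N m; "grip_width": opening from 0.0 (shut) to 1.0 (fully open).
Only numpy, scipy, OpenCV 4.12 (cv2) and the standard library are available. Lean on these libraries where they do the work, as an engineer would, in place of code of your own. Each camera call takes 0.05 s, during which the arm holds its last target.

TASK

Push the paint tin along the bench, without lifting it or knocking it over, until it stands wholly on the round mat in front of the fume hood, leaving the hood's gate shut meanwhile. Then slide the gate by its red handle against its spring to half open (handle at the yellow middle mark) and finish there, still holding the handle so that the gate stays half open. Leave the tape measure and the sanding block alone.

Things in the scene. Friction and masses are not known exactly. Their poses are not given: they have to be found in the camera images.
- tin_centre (a point): centre (38 mm above the bench) of the loose paint tin, a closed upright round tin with a coloured label, 77 mm in diameter and 77 mm high, 0.2 to 0.45 kg
- mat_centre (a point): centre, on the bench top, of the thin black round mat with an orange rim line, 120 mm in diameter, less than 1 mm high and no obstacle to sliding; fixed to the bench 125 mm in front of the hood's origin (at hood x = -0.125, y = 0)
- hood: fixed green sheet-metal fume hood; hood x from -0.053 (front) to 0.060, duct stub behind to 0.093; y from -0.078 to 0.078; top at 110 mm; origin on the bench under its centre. Mouth and gate look along its -x axis; the gate opens along its +y axis. Marks on top where the handle stands: white at hood y = -0.030 (shut), long yellow at 0 (half open), white at 0.030 (fully open)
- saw_blade (a point): point at bench level in the fixed round saw blade, an upright thin plate in the plane x = 0.49, from y = -0.45 to 0.34, up to 0.34 m above the bench at y = -0.06; an obstacle
- gate (a joint): slide of the hood's flat steel gate, m: 0 = shut, 0.030 = half open, 0.060 = fully open; moves along the hood's +y axis. A spring always pulls it shut: 3.6 N when shut, 7.2 N at half, 10.8 N fully open, so it snaps shut if let go
- handle (a point): centre of the red upright handle on the gate, moves with the gate; the handle is 14 mm thick along the hood's y axis, 20 mm along the hood's x axis and 45 mm high (22 mm up and down from this point), standing free above the hood; this point lies 137 mm above the bench, 27 mm above the hood's top, and at hood x = -0.046
- tape_measure: loose yellow tape measure, 36 x 79 x 64 mm, origin under its centre; to be left alone
- sanding_block: loose brown sanding block, 65 x 112 x 32 mm, origin under its centre; to be left alone
Not all that is in view belongs to the job. What is meant by the part that bears tin_centre is not brown, and is the larger of those in its own colour.

How it is judged (in metres and radians):
On the way:
1. the tin stands wholly on the mat, the gate still shut (horizontal distance between tin_centre and mat_centre below 0.022 m and angle between tin_centre's own z axis and vertical below 0.1 rad and value of joint gate below 0.004 m), for 0.2 s.
At the end, for the whole second after the job is handed in: the robot holds the gate still at half travel (joint 0.030 m, within 7 mm) with at least 2 N of contact on it, and the tin stands upright with its centre within 22 mm of the mat's centre (value of joint gate between 0.023 and 0.037 m and velocity of joint gate between -0.01 and 0.01 m/s and contact force between the fingers and gate above 2 N and horizontal distance between tin_centre and mat_centre below 0.022 m and height (world z) of tin_centre below 0.045 m and angle between tin_centre's own z axis and vertical below 0.1 rad); the arm keeps its last pose, push and grip.
It fails at once if the tin is lifted off the bench (height (world z) of tin_centre above 0.053 m).
It fails at once if the tin is tipped over (angle between tin_centre's own z axis and vertical above 0.5 rad).
It fails at once if the gate is opened before the tin is on the mat (value of joint gate above 0.012 m and horizontal distance between tin_centre and mat_centre above 0.03 m).
It fails at once if a bystander is pushed away (distance of any of tape_measure, sanding_block from where it was at the start of the episode above 0.03 m).
It also fails if it takes over 61 s, if anything falls off the work surface, if the arm or the gripper's body presses on something with over 40 N, if the wrist force passes 120 N, or if a joint passes its speed limit or range.

## Working session

There is one attempt and no reset: what is moved stays moved. The work goes in short steps, Python scripts to look and compute and a tool call to move; the robot and the scene stay as the last step left them, time stands still between calls to the robot, and variables do not carry over. Pictures are saved under pics/ and viewed, and the job is handed in when it is done.

Besides the shell and the picture viewer there is one more tool, called after "Emit:" in YAML: its name, and indented under it one key for each argument. drive_tool: Moves the arm, as the interface text tells. Scaled input: -1 to 1 covers 0.1 m each way for a shift and 90 degrees each way for a turn. Its arguments: {"type":"object","properties":{"rows":{"type":"array","items":{"type":"array","items":{"type":"array","items":{"type":"number"}}}},"fingers":{"type":"number"},"force":{"type":"number"}},"required":["rows"]}

```bash
mkdir -p pics; ls
python3 - <<'E'
from rig import ctrl, viewer
import cv2
print(ctrl.sense(), ctrl.tip_reach)
for n in ("scene","top","wrist"):
    c=viewer.calibration(n); print(n,c)
    im=viewer.capture(n); cv2.imwrite(f"pics/{n}0.png",im[:,:,::-1])
E
```

```text
pics
{'time_s': 0.0, 'joints': array([-1.38240166e+00,  3.13444388e-01,  1.49845460e+00,  3.27743648e-05,
        1.33100615e+00, -2.23412507e-01]), 'dq': array([-4.52728656e-04, -8.26144683e-05,  1.35476628e-03, -2.18567409e-03,
        6.13982220e-04, -1.20686743e-03]), 'tau': array([-6.28412290e-04, -4.12265074e+01, -2.59745693e+01, -2.49505629e-04,
        4.13007976e-03, -5.33282858e-06]), 'eef_pos': array([ 210.11675505, -481.07278251,  404.13120836]), 'ee_rot': array([-6.55865605e-04,  9.78877231e-01,  2.04447880e-01,  2.74028639e-05]), 'force': array([ 0.6850887 , -0.01939471, -0.23697119]), 'wrist_torque': array([0.02602203, 0.04621031, 0.00826877]), 'grip_width': 0.9971678816081408} 173.4
scene {'mtx': array([[512.11903575,   0.        , 316.46129555],
       [  0.        , 512.11903575, 231.13998912],
       [  0.        ,   0.        ,   1.        ]]), 'extrinsics': array([[ 6.77512562e-01,  3.88830928e-01, -6.24329430e-01,
        -4.13922226e+02],
       [-7.35402247e-01,  3.43506573e-01, -5.84111950e-01,
        -7.83909049e+02],
       [-1.26595289e-02,  8.54876449e-0
[... 480 characters left out ...]
1],
       [ 1.74085947e-02,  9.22435658e-02,  9.95584283e-01,
         1.38307681e+03],
       [ 0.00000000e+00,  0.00000000e+00,  0.00000000e+00,
         1.00000000e+00]])}
wrist {'mtx': array([[386.32181364,   0.        , 320.45789525],
       [  0.        , 386.32181364, 244.24186683],
       [  0.        ,   0.        ,   1.        ]]), 'extrinsics': array([[ 4.00639674e-01,  8.65804537e-01,  2.99783847e-01,
         2.86059030e+02],
       [-9.16235432e-01,  3.78836433e-01,  1.30367138e-01,
        -4.48381425e+02],
       [-6.96583086e-04, -3.26902830e-01,  9.45057699e-01,
         3.73340303e+02],
       [ 0.00000000e+00,  0.00000000e+00,  0.00000000e+00,
         1.00000000e+00]])}
```

View pics/scene0.png

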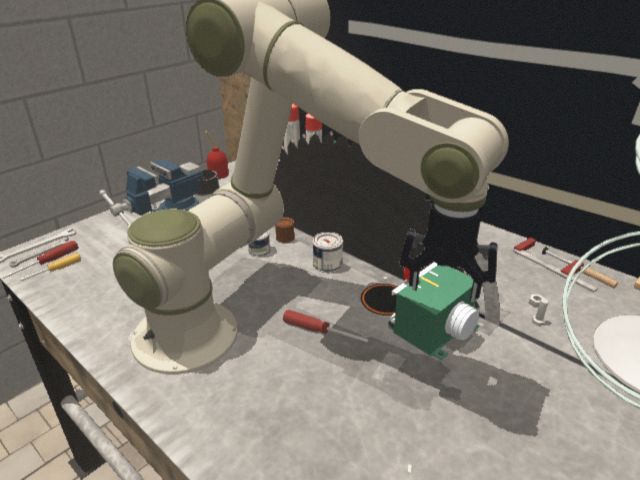

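View pics/top0.png

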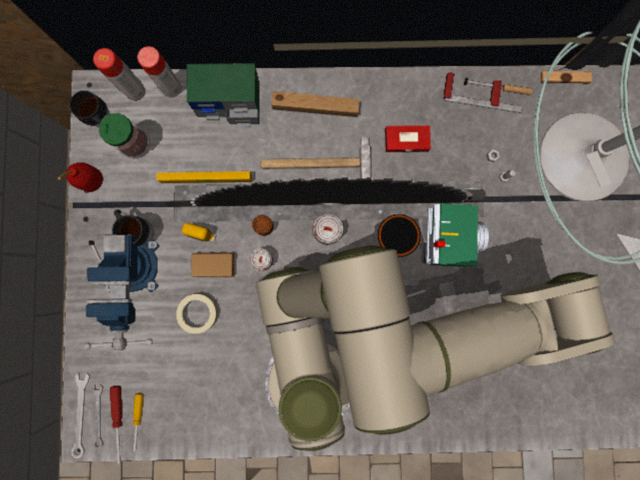

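View pics/wrist0.png

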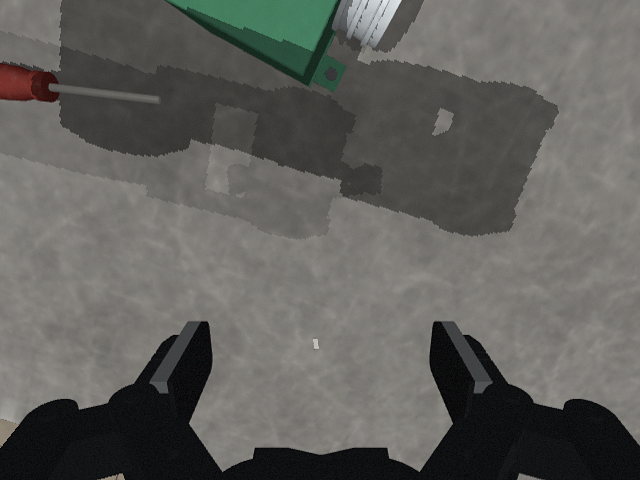

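Top view candidates for the tin: the large white tin at about (328,229), a small white tin at (261,258) and a brown tin at (262,225). The brown one is excluded, and the larger of the two white ones is (328,229). The bystanders are the tape measure at (196,231) and the sanding block at (212,264). The hood is at (460,234) with its mouth facing +y, and the mat is at (398,235). I'll check the choice in a close crop and measure.

```bash
cat > h.py <<'E'
import numpy as np, cv2
from rig import ctrl, viewer
def ray(n,u,v,cal=None):
    c=cal or viewer.calibration(n); K=np.array(c['mtx']);T=np.array(c['extrinsics'])
    d=np.linalg.inv(K)@[u,v,1]; d=T[:3,:3]@[d[0],-d[1],-d[2]]
    return T[:3,3],d
def onz(n,u,v,z,cal=None):
    o,d=ray(n,u,v,cal); return o+d*(z-o[2])/d[2]
def proj(n,p,cal=None):
    c=cal or viewer.calibration(n); K=np.array(c['mtx']);T=np.array(c['extrinsics'])
    q=T[:3,:3].T@(np.asarray(p,float)-T[:3,3]); q=K@[q[0],-q[1],-q[2]]; return q[:2]/q[2]
E
python3 - <<'E'
from h import *
im=cv2.imread('pics/top0.png')
cv2.imwrite('pics/crop1.png',cv2.resize(im[200:280,240:500],None,fx=3,fy=3,interpolation=cv2.INTER_CUBIC))
s=cv2.imread('pics/scene0.png')
cv2.imwrite('pics/crop2.png',cv2.resize(s[200:360,240:490],None,fx=3,fy=3,interpolation=cv2.INTER_CUBIC))
hsv=cv2.cvtColor(im,cv2.COLOR_BGR2HSV)
def comps(m,name,z):
    n,l,st,c=cv2.connectedComponentsWithStats(m.astype(np.uint8))
    for i in range(1,n):
        x,y,w,h,a=st[i]
        if a>6 and 300<c[i][0]<500 and 195<c[i][1]<285 or (a>100 and 240<c[i][0]<300 and 195<c[i][1]<285):
            print(name,st[i],c[i].round(1),onz('top',*c[i],z).round(1))
H,S,V=cv2.split(hsv)
comps((S>100)&((H<8)|(H>172))&(V>120),'red',159)
comps((S>100)&(H>=8)&(H<18)&(V>100),'orange',0)
comps((S>100)&(H>20)&(H<35)&(V>120),'yellow',110)
comps((S>100)&(H>45)&(H<90)&(V>50),'green',110)
comps((S<60)&(V>165),'white',77)
for p in [[430,0,77],[430,-185,0]]: print(proj('top',p))
E
```

```text
red [324 227   8   4  17] [327.8 228.4] [399.4 -49.2 159. ]
red [437 241   9   6  48] [440.8 243.5] [ 357.8 -325.7  159. ]
orange [255 215  15  18 178] [261.7 224.1] [429.4 128.1   0. ]
orange [379 215  40  40 107] [402.2 230.4] [ 405.7 -260.3    0. ]
orange [379 235   5  12  17] [380.7 240.1] [ 379.6 -199.9    0. ]
yellow [441 232  18   4  47] [449.8 233.7] [ 385.6 -362.1  110. ]
green [ 439  203   39   63 2115] [458.7 234.4] [ 383.3 -385.1  110. ]
white [433 204   7  38 196] [436.3 221.4] [ 421.2 -337.    77. ]
white [427 208   6  54 139] [429.1 229.9] [ 399.  -317.1   77. ]
white [316 216  24  26 377] [327.5 228.7] [406.5 -50.9  77. ]
white [442 221   8   2  16] [445.5 221.5] [ 420.5 -361.3   77. ]
white [339 225   3   6  10] [339.9 227.2] [409.8 -83.5  77. ]
white [477 227  12  22 200] [482.5 237.4] [ 377.  -457.1   77. ]
white [433 247   6  16  77] [435.6 254.7] [ 333.8 -331.8   77. ]
white [251 249  19  19 199] [260.8 258.5] [331.5 123.3  77. ]
[307.82602562 220.02825817]
[374.84958249 222.09523507]
```

View pics/crop1.png

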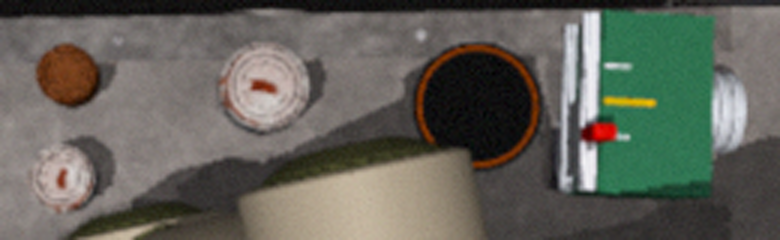

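View pics/crop2.png

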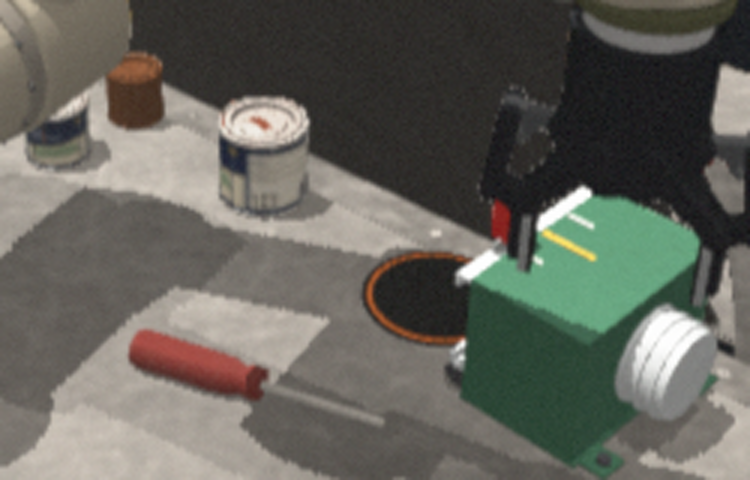

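Run:
```python
from h import *
im=cv2.imread('pics/top0.png')
H,S,V=cv2.split(cv2.cvtColor(im,cv2.COLOR_BGR2HSV))
m=(S>100)&(H>=6)&(H<20)&(V>90); m[:, :372]=0; m[:,424:]=0; m[:205]=0; m[262:]=0
ys,xs=np.nonzero(m)
P=np.array([onz('top',a,b,0)[:2] for a,b in zip(xs,ys)])
c=np.linalg.lstsq(np.c_[2*P,np.ones(len(P))],(P**2).sum(1),rcond=None)[0]
print('mat',c[:2],'R',np.sqrt(c[2]+c[0]**2+c[1]**2),len(P))
# yellow mark direction, green centre
m=(S>100)&(H>20)&(H<35)&(V>120); m[:, :436]=0;m[:,465:]=0;m[:220]=0;m[245:]=0
ys,xs=np.nonzero(m);Y=np.array([onz('top',a,b,110)[:2] for a,b in zip(xs,ys)])
print('yellow',Y.mean(0),cv2.fitLine(Y.astype(np.float32),2,0,.01,.01).ravel())
m=((S>100)&(H>45)&(H<90)&(V>50)).astype(np.uint8); m[:,:430]=0;m[:,490:]=0;m[:200]=0;m[270:]=0
r=cv2.minAreaRect(cv2.findContours(m,0,1)[0][0]) ; cs=max(cv2.findContours(m,0,1)[0],key=cv2.contourArea)
for q in cv2.boxPoints(cv2.minAreaRect(cs)): print(q,onz('top',*q,110).round(1))
# tin: brighter than bench, grabbed circle
g=im[205:255,300:355]
cc=cv2.HoughCircles(cv2.resize(cv2.cvtColor(g,cv2.COLOR_BGR2GRAY),None,fx=4,fy=4,interpolation=cv2.INTER_CUBIC),cv2.HOUGH_GRADIENT,1.5,40,param1=120,param2=20,minRadius=45,maxRadius=70)
print(cc)
for x,y,rr in cc[0]:
    u,v=x/4+300,y/4+205; print(u,v,rr/4,onz('top',u,v,77))
# scene tin: lid ellipse centre guess from crop (264,122)/3+(240,200)
u,v=264/3+240,122/3+200; print('scene lid',onz('scene',u,v,77))
for n,p in (('hdl',[357.8,-325.7,159]),('mat',[c[0],c[1],0])): print(n,proj('scene',p))
```

```text
mat [ 393.35553604 -250.31789151] R 53.98210018847131 169
yellow [ 385.59533458 -362.1395893 ] [ 7.6277435e-02  9.9708664e-01  3.8559534e+02 -3.6213959e+02]
[438.6064  264.34888] [ 307.9 -330.5  110. ]
[440.1846  202.79959] [ 465.5 -340.7  110. ]
[477.54465 203.75754] [ 461.5 -437.   110. ]
[475.96646 265.30682] [ 303.8 -425.7  110. ]
[[[113.25  95.25  58.5 ]
  [ 99.75 152.25  63.9 ]]]
328.3125 228.8125 14.625 [406.08600088 -53.13113289  77.        ]
324.9375 243.0625 15.975 [368.9535551  -43.64126023  77.        ]
scene lid [402.2530445  -59.64187029  77.        ]
hdl [409.55030434 261.23633665]
mat [385.76754162 298.14344135]
```

The close crop confirms the large white tin with the blue/white label, lid centre at (328,229). Results in mm:

| Item | World position | Check |
|---|---|---|
| Tin | (406, -52) | lid diameter about 78, matches |
| Mat | (393, -250) | rim radius 54 |
| Handle | (358, -326) | from the red pixels; the hood geometry predicts (358, -327) |

Hood yaw puts its +y along about (0.998, -0.07). I'll move the arm round behind the tin first.

Emit:
drive_tool:
  rows:
    - [[0.2,0.5,0,0,0,0.07],[0.4,1,0,0,0,0.14],[0.4,1,0,0,0,0.14]]
  fingers: -0.05

```text
time_s: 0.52
eef_pos: [251.0, -378.8, 404.5]
ee_rot: [-0.001, 0.95, 0.312, 0.0]
force: [0.4, -1.1, 0.1]
grip_width: 0.476
```

Emit:
drive_tool:
  rows:
    - [[0.2,0.5,0,0,0,0.07],[0.4,1,0,0,0,0.14],[0.4,1,0,0,0,0.14]]

```text
time_s: 0.9
eef_pos: [291.7, -277.1, 404.7]
ee_rot: [-0.0, 0.909, 0.416, 0.0]
force: [0.3, 0.2, -0.7]
grip_width: 0.474
```

Emit:
drive_tool:
  rows:
    - [[0.2,0.5,0,0,0,0.07],[0.4,1,0,0,0,0.14],[0.4,1,0,0,0,0.14]]

```text
time_s: 1.27
eef_pos: [332.4, -175.9, 404.8]
ee_rot: [-0.0, 0.857, 0.515, 0.0]
force: [0.1, 0.1, 0.4]
grip_width: 0.481
```

Emit:
drive_tool:
  rows:
    - [[0.2,0.5,0,0,0,0.07],[0.4,1,0,0,0,0.14],[0.4,1,0,0,0,0.14]]

```text
time_s: 1.65
eef_pos: [373.3, -74.9, 404.8]
ee_rot: [-0.0, 0.794, 0.607, 0.0]
force: [-0.5, -0.3, 0.4]
grip_width: 0.476
```

Emit:
drive_tool:
  rows:
    - [[0.2,0.5,0,0,0,0.07],[0.4,1,0,0,0,0.14],[0.4,1,0,0,0,0.14]]

```text
time_s: 2.02
eef_pos: [414.4, 25.6, 404.5]
ee_rot: [-0.0, 0.722, 0.691, -0.0]
force: [-0.0, 0.5, -0.2]
grip_width: 0.471
```

Emit:
drive_tool:
  rows:
    - [[-0.03,0,-0.5,0,0,0.01],[-0.03,0,-1,0,0,0.01],[-0.03,0,-1,0,0,0.01]]

```text
time_s: 2.4
eef_pos: [411.1, 23.7, 302.6]
ee_rot: [-0.003, 0.718, 0.696, -0.002]
force: [0.7, -0.5, -0.0]
grip_width: 0.477
```

Run:
```python
from h import *
c=viewer.calibration('wrist'); im=viewer.capture('wrist'); cv2.imwrite('pics/w1.png',im[:,:,::-1])
print(proj('wrist',[406,-52,77],c), proj('wrist',[406,-13.5,0],c))
s=viewer.capture('scene'); cv2.imwrite('pics/s1.png',s[:,:,::-1])
t=viewer.capture('top'); cv2.imwrite('pics/t1.png',t[:,:,::-1])
```

```text
[320.79843001 386.44272966] [319.78299721 277.36083216]
```

View pics/w1.png

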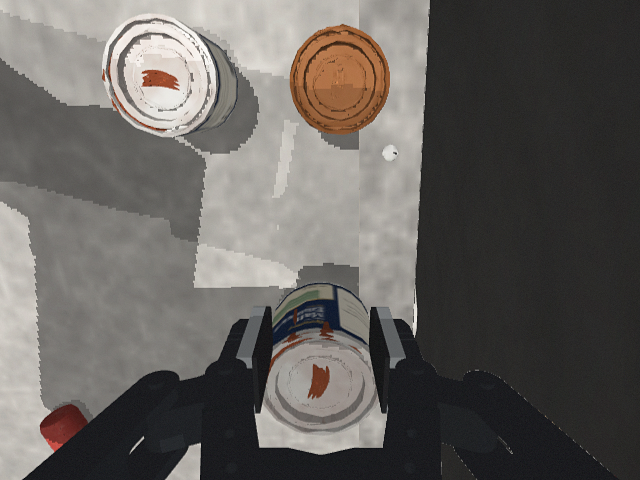

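View pics/s1.png

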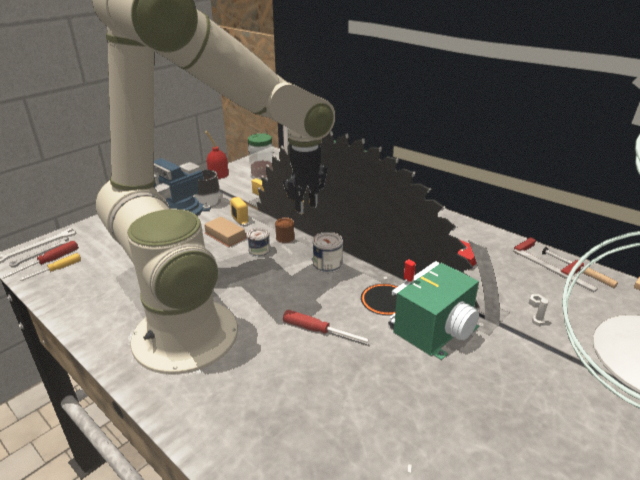

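View pics/t1.png

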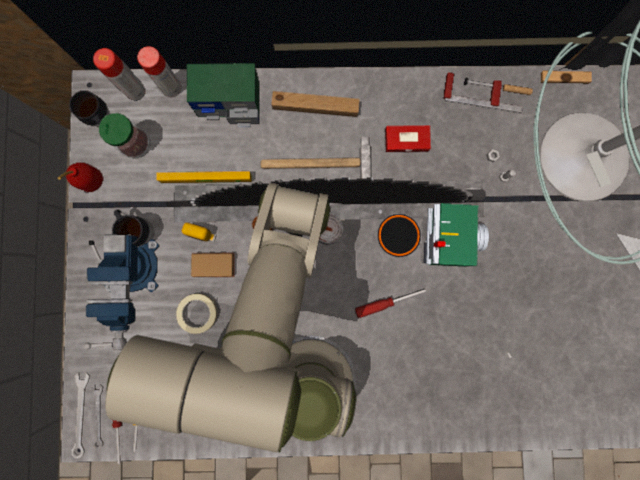

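```bash
python3 - <<'E'
from h import *
for z in (380,420,460):
    print(z,[onz('top',*p,z)[:2].round(0) for p in ((268,187),(327,195),(254,240),(318,250))])
print(ctrl.sense()['joints'])
E
python3 - <<'E'
import cv2
s=cv2.imread('pics/s1.png')
cv2.imwrite('pics/s1c.png',cv2.resize(s[70:280,230:400],None,fx=3.5,fy=2.8))
E
```

```text
380 [array([464.,  76.]), array([446., -42.]), array([357., 105.]), array([335., -22.])]
420 [array([457.,  73.]), array([440., -41.]), array([354., 101.]), array([333., -22.])]
460 [array([450.,  69.]), array([433., -40.]), array([352.,  96.]), array([331., -21.])]
[-2.26306465e-01  1.83739564e-01  1.94832936e+00  1.98662047e-04
  1.00730120e+00 -1.96126445e-01]
```

View pics/s1c.png

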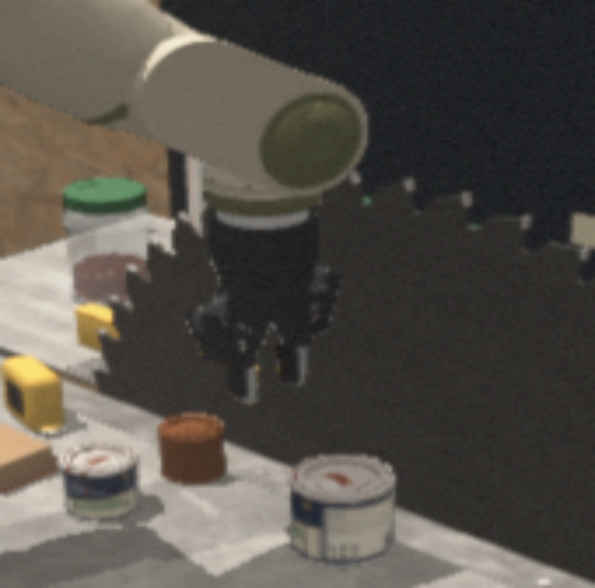

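Wrist view: the tin is aligned between the pads, with its lid at (318,385), about where the tin estimate predicts. The wrist housing clears the saw plane by only about 20 mm, so I'll lean the tool 8 degrees toward the robot while descending.

Emit:
drive_tool:
  rows:
    - [[-0.24,-0.02,-0.3,0,-0.09,0],[-0.24,-0.02,-0.6,0,-0.09,0],[-0.24,-0.02,-0.9,0,-0.09,0],[-0.24,-0.02,-0.9,0,-0.09,0]]

```text
time_s: 3.05
eef_pos: [388.5, 22.0, 216.7]
ee_rot: [0.05, 0.716, 0.694, 0.051]
force: [0.9, 0.8, 0.5]
grip_width: 0.475
```

Emit:
drive_tool:
  rows:
    - [[0,0,-0.15,0,0,0],[0,0,-0.28,0,0,0],[0,0,-0.28,0,0,0]]

```text
time_s: 3.42
eef_pos: [389.3, 21.7, 189.9]
ee_rot: [0.051, 0.716, 0.694, 0.052]
force: [-0.0, -0.6, 0.8]
grip_width: 0.474
```

Run:
```python
from h import *
print(ctrl.sense()['eef_pos'],ctrl.sense()['ee_rot'])
c=viewer.calibration('wrist'); im=viewer.capture('wrist'); cv2.imwrite('pics/w2.png',im[:,:,::-1])
s=viewer.capture('scene'); cv2.imwrite('pics/s2.png',cv2.resize(s[100:300,230:430,::-1],None,fx=3,fy=3))
```

```text
[389.2580904   21.71055268 189.93793373] [0.05056205 0.71617197 0.69417119 0.05164839]
```

View pics/w2.png

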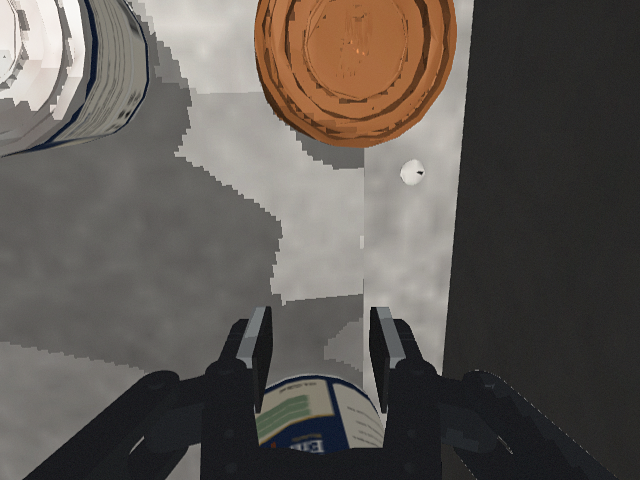

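View pics/s2.png

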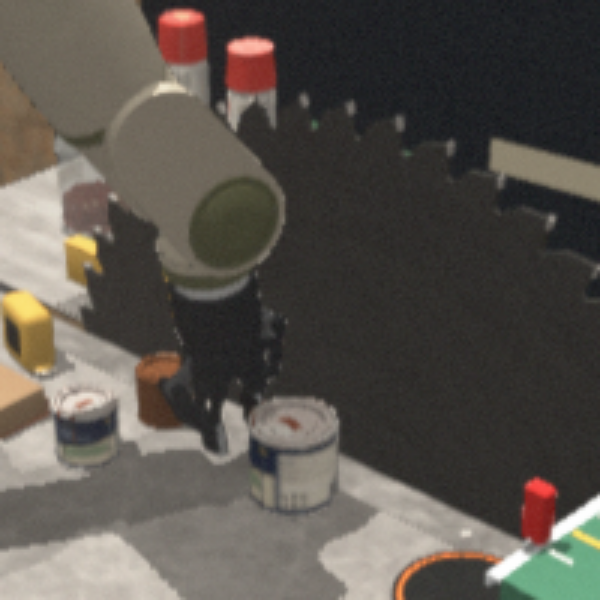

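Emit:
drive_tool:
  rows:
    - [[-0.02,-0.1,-0.04,0,0,0],[-0.03,-0.2,-0.04,0,0,0],[-0.03,-0.3,-0.04,0,0,0],[-0.04,-0.4,-0.04,0,0,0],[-0.05,-0.5,-0.04,0,0,0],[-0.06,-0.6,-0.04,0,0,0],[-0.07,-0.7,-0.04,0,0,0],[-0.08,-0.8,-0.04,0,0,0],[-0.08,-0.8,-0.04,0,0,0]]

```text
time_s: 4.65
eef_pos: [381.2, -58.9, 186.0]
ee_rot: [0.051, 0.716, 0.694, 0.052]
force: [-0.8, 0.7, -0.3]
grip_width: 0.477
```

```bash
cat > look.py <<'E'
from h import *
import sys
k=sys.argv[1]
print(ctrl.sense()['eef_pos'],ctrl.sense()['ee_rot'])
for n in ('top','scene'):
    s=viewer.capture(n); cv2.imwrite(f'pics/{n}_{k}.png',s[:,:,::-1])
t=cv2.imread(f'pics/top_{k}.png')[190:290,290:490]; s=cv2.imread(f'pics/scene_{k}.png')[180:340,300:500]
cv2.imwrite(f'pics/c_{k}.png',np.vstack([cv2.resize(t,(500,250),interpolation=2),cv2.resize(s,(437,350),interpolation=2)[:, :] if 0 else cv2.copyMakeBorder(cv2.resize(s,(437,350),interpolation=2),0,0,0,63,0)]))
E
python3 look.py p1
```

```text
[381.16007292 -58.90483429 186.0290971 ] [0.05097264 0.71649716 0.69379837 0.05174382]
```

View pics/c_p1.png

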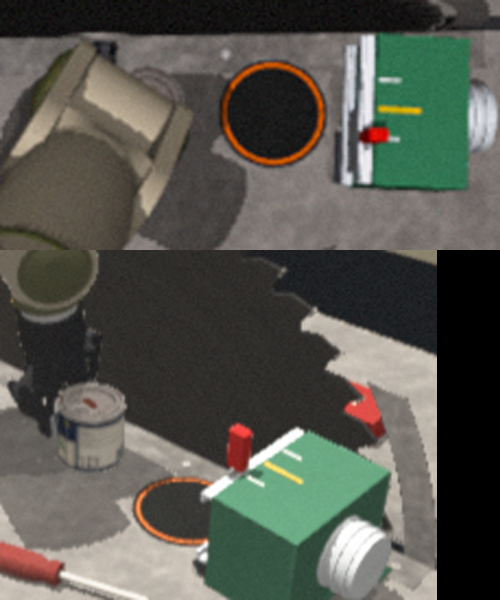

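```bash
cat > mt.py <<'E'
from h import *
def mat(f):
    im=cv2.imread(f); H,S,V=cv2.split(cv2.cvtColor(im,cv2.COLOR_BGR2HSV))
    m=(S>100)&(H>=6)&(H<20)&(V>90); m[:, :372]=0; m[:,424:]=0; m[:205]=0; m[262:]=0
    ys,xs=np.nonzero(m); P=np.array([onz('top',a,b,0)[:2] for a,b in zip(xs,ys)])
    c=np.linalg.lstsq(np.c_[2*P,np.ones(len(P))],(P**2).sum(1),rcond=None)[0]
    return c[:2],np.sqrt(c[2]+c[0]**2+c[1]**2)
E
python3 - <<'E'
from mt import *
print(mat('pics/top_p1.png'))
print('lid now',onz('scene',90*.4577+300,148*.4577+180,77), 'init',onz('scene',264/3+240,122/3+200,77))
s=cv2.imread('pics/scene_p1.png'); cv2.imwrite('pics/z1.png',cv2.resize(s[220:300,300:400],None,fx=8,fy=7,interpolation=2)[:600,:800])
E
```

```text
(array([ 393.23316781, -250.22331869]), np.float64(54.06052440810622))
lid now [ 399.39964562 -105.60391389   77.        ] init [402.2530445  -59.64187029  77.        ]
```

View pics/z1.png

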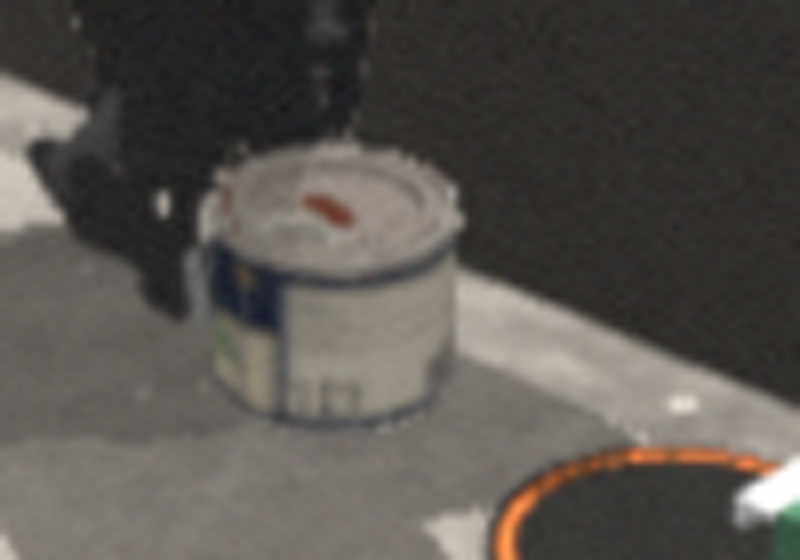

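Emit:
drive_tool:
  rows:
    - [[-0.01,-0.11,0,0,0,0],[-0.02,-0.22,0,0,0,0],[-0.02,-0.33,0,0,0,0],[-0.03,-0.44,0,0,0,0],[-0.04,-0.55,0,0,0,0],[-0.05,-0.66,0,0,0,0],[-0.05,-0.77,0,0,0,0],[-0.06,-0.88,0,0,0,0],[-0.07,-1,0,0,0,0],[-0.07,-1,0,0,0,0]]

```text
time_s: 6.0
eef_pos: [374.2, -159.2, 186.1]
ee_rot: [0.051, 0.717, 0.694, 0.052]
force: [1.0, -0.4, 0.8]
grip_width: 0.475
```

Emit:
drive_tool:
  rows:
    - [[-0.01,-0.1,0,0,0,0],[-0.02,-0.2,0,0,0,0],[-0.02,-0.3,0,0,0,0],[-0.02,-0.3,0,0,0,0]]

```text
time_s: 6.5
eef_pos: [372.2, -190.0, 186.2]
ee_rot: [0.052, 0.717, 0.693, 0.052]
force: [-0.0, 0.3, 0.4]
grip_width: 0.478
```

```bash
python3 look.py p2
```

```text
[ 372.22838679 -189.99889057  186.15480611] [0.05173327 0.71690406 0.6933322  0.05160135]
```

View pics/c_p2.png

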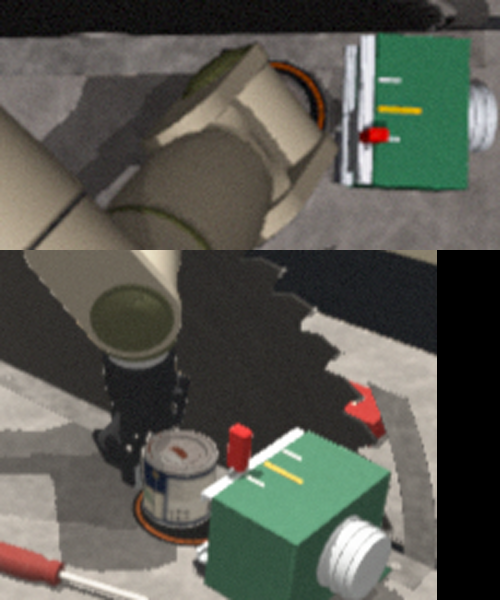

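Run:
```python
from mt import *
s=cv2.imread('pics/scene_p2.png'); cv2.imwrite('pics/z2.png',cv2.resize(s[250:335,345:445],None,fx=8,fy=7,interpolation=2))
```

```text
(no output)
```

View pics/z2.png

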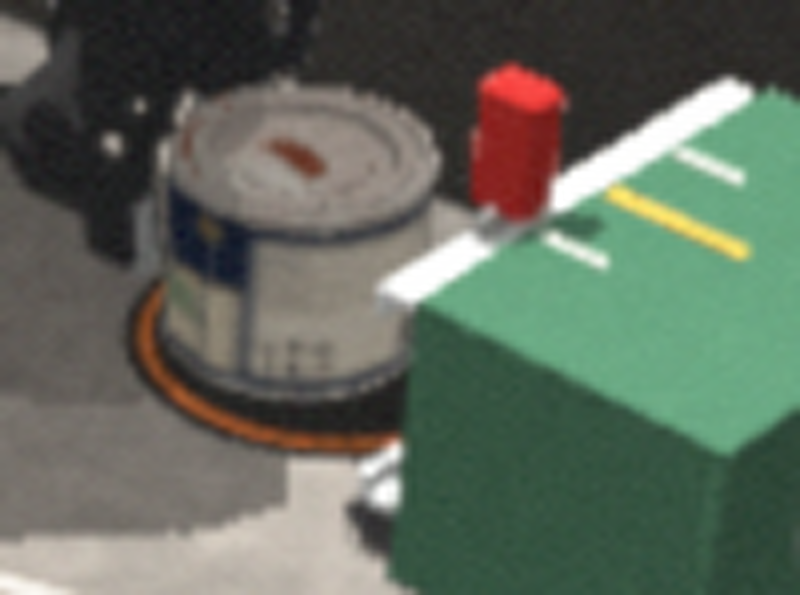

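Run:
```python
from mt import *
print('tin p2',onz('scene',345+305.5/8,250+161/7,77), 'p1',onz('scene',300+337.5/8,220+211.5/7,77))
im=cv2.imread('pics/scene_p1.png'); H,S,V=cv2.split(cv2.cvtColor(im,cv2.COLOR_BGR2HSV))
m=(S>100)&(H>=6)&(H<20)&(V>90); m[:, :355]=0; m[:,400:]=0; m[:280]=0; m[320:]=0
ys,xs=np.nonzero(m); P=np.array([onz('scene',a,b,0)[:2] for a,b in zip(xs,ys)])
c=np.linalg.lstsq(np.c_[2*P,np.ones(len(P))],(P**2).sum(1),rcond=None)[0]
print(c[:2],np.sqrt(c[2]+c[0]**2+c[1]**2),len(P))
```

```text
tin p2 [ 382.41122802 -245.61206511   77.        ] p1 [ 392.56192341 -114.58599952   77.        ]
[ 392.51560411 -249.57207541] 53.48778770411765 211
```

Scene view: the tin stands upright on the mat, its lid centre near (383,273). The scene and cradle estimates differ by several mm, so I'll back off for a clear top view.

Emit:
drive_tool:
  rows:
    - [[0.01,0.2,0,0,0,0],[0.04,0.6,0,0,0,0],[0.07,1,0,0,0,0],[0.07,1,0,0,0,0]]

```text
time_s: 7.1
eef_pos: [378.9, -87.3, 186.0]
ee_rot: [0.051, 0.715, 0.695, 0.052]
force: [0.8, -0.1, 0.3]
grip_width: 0.475
```

```bash
python3 look.py p3
python3 - <<'E'
from h import *
s=cv2.imread('pics/top_p3.png'); cv2.imwrite('pics/z3.png',cv2.resize(s[205:265,365:455],None,fx=8,fy=8,interpolation=2))
E
```

```text
[378.93401084 -87.3046523  186.01421124] [0.05089571 0.71543464 0.69490707 0.05164364]
```

View pics/z3.png

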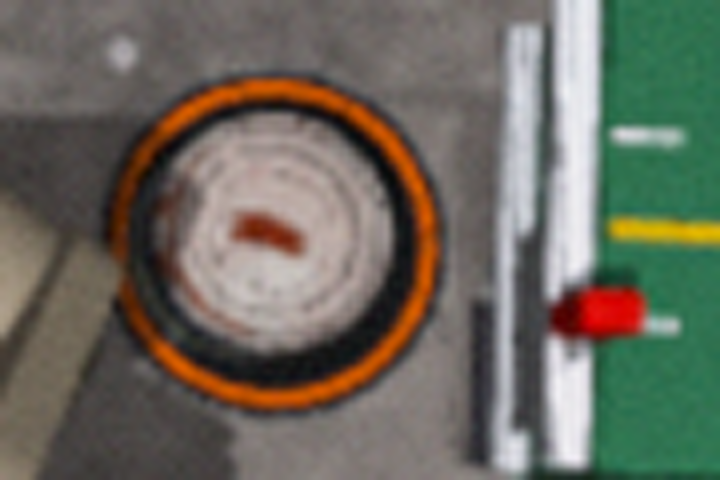

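Run:
```python
from mt import *
print(onz('top',365+272.5/8-.5+.06,205+229/8-.5+.06,77), mat('pics/top_p3.png'))
```

```text
[ 391.66669054 -236.88022313   77.        ] (array([ 392.87477826, -251.83393086]), np.float64(51.27661955864584))
```

Top view: the tin is at (391.7, -237), 13 mm short of the mat centre (393, -250). I'll push 13 mm more.

Emit:
drive_tool:
  rows:
    - [[-0.04,-0.4,0,0,0,0],[-0.055,-0.8,0,0,0,0],[-0.055,-0.95,0,0,0,0],[-0.055,-0.95,0,0,0,0]]

```text
time_s: 7.7
eef_pos: [373.7, -185.0, 186.1]
ee_rot: [0.052, 0.717, 0.693, 0.052]
force: [-0.4, 0.7, -0.7]
grip_width: 0.476
```

Emit:
drive_tool:
  rows:
    - [[0,-0.08,0,0,0,0],[0,-0.15,0,0,0,0],[0,-0.21,0,0,0,0],[0,-0.21,0,0,0,0]]

```text
time_s: 8.2
eef_pos: [373.7, -206.3, 186.1]
ee_rot: [0.052, 0.717, 0.693, 0.052]
force: [-0.4, 0.1, -1.1]
grip_width: 0.474
```

Emit:
drive_tool:
  rows:
    - [[0.01,0.2,0,0,0,0],[0.04,0.6,0,0,0,0],[0.07,1,0,0,0,0],[0.07,1,0,0,0,0]]

```text
time_s: 8.7
eef_pos: [380.6, -104.4, 186.1]
ee_rot: [0.052, 0.716, 0.694, 0.052]
force: [-0.0, -0.6, -0.4]
grip_width: 0.473
```

```bash
python3 look.py p4
python3 - <<'E'
from h import *
s=cv2.imread('pics/top_p4.png'); cv2.imwrite('pics/z4.png',cv2.resize(s[205:265,365:455],None,fx=8,fy=8,interpolation=2))
E
```

```text
[ 380.61429485 -104.43100067  186.1474913 ] [0.05161893 0.71595359 0.6943178  0.05165976]
```

View pics/z4.png

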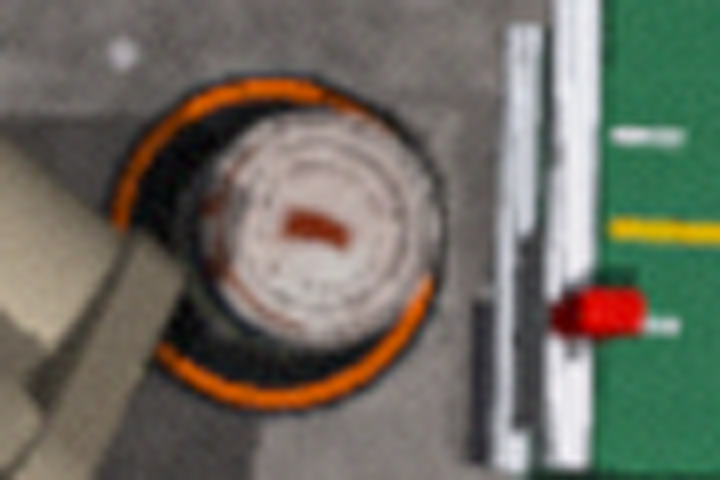

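View pics/scene_p4.png

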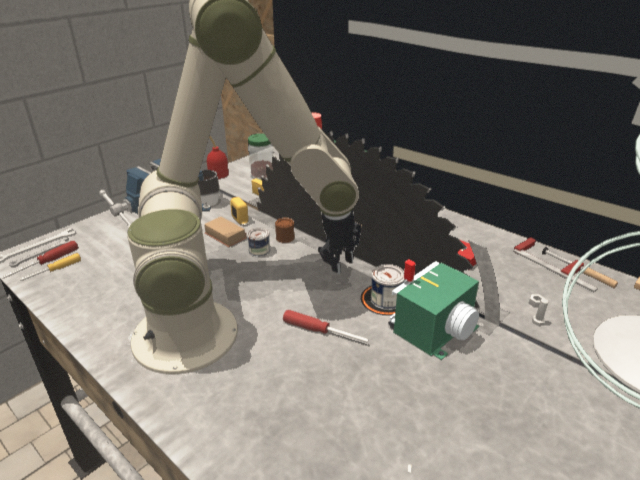

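The top view now puts the tin at about (393, -253), roughly 3 mm from the mat centre; it is upright and the gate is still shut. Next I'll straighten the tool, rise and go above the handle.

Emit:
drive_tool:
  rows:
    - [[0,0,0.5,0,0,0],[-0.1,0,1,0,0.09,-0.02],[-0.1,0,1,0,0.09,-0.02]]

```text
time_s: 9.18
eef_pos: [371.4, -107.7, 289.2]
ee_rot: [0.007, 0.73, 0.683, 0.0]
force: [0.5, -0.7, -1.2]
grip_width: 0.472
```

Emit:
drive_tool:
  rows:
    - [[-0.03,0,0.5,0,0,0],[-0.06,-0.5,0.64,0,0,0],[-0.12,-1,0.64,0,0,0],[-0.12,-1,0.64,0,0,0]]

```text
time_s: 9.68
eef_pos: [358.8, -210.8, 352.4]
ee_rot: [0.007, 0.732, 0.682, 0.0]
force: [-1.0, -0.3, 0.6]
grip_width: 0.474
```

Emit:
drive_tool:
  rows:
    - [[0,-0.5,0,0,0,0],[0,-1,0,0,0,0],[0,-1,0,0,0,0]]

```text
time_s: 10.05
eef_pos: [358.5, -313.2, 351.2]
ee_rot: [0.007, 0.732, 0.681, 0.001]
force: [-0.6, -0.5, -0.9]
grip_width: 0.477
```

```bash
python3 look.py p5
python3 - <<'E'
from h import *
c=viewer.calibration('wrist'); im=viewer.capture('wrist'); cv2.imwrite('pics/w5.png',im[:,:,::-1])
print(proj('wrist',[357.8,-326.3,159],c))
R=c['extrinsics']; 
from scipy.spatial.transform import Rotation as Ro
q=ctrl.sense()['ee_rot']; print(Ro.from_quat([q[1],q[2],q[3],q[0]]).as_matrix().round(3))
E
```

```text
[ 358.46802645 -313.16019183  351.235794  ] [6.99819560e-03 7.32499212e-01 6.80731555e-01 6.93541613e-04]
[319.26657079 325.90227028]
[[ 0.07   0.997  0.01 ]
 [ 0.998 -0.07  -0.009]
 [-0.008  0.011 -1.   ]]
```

View pics/w5.png

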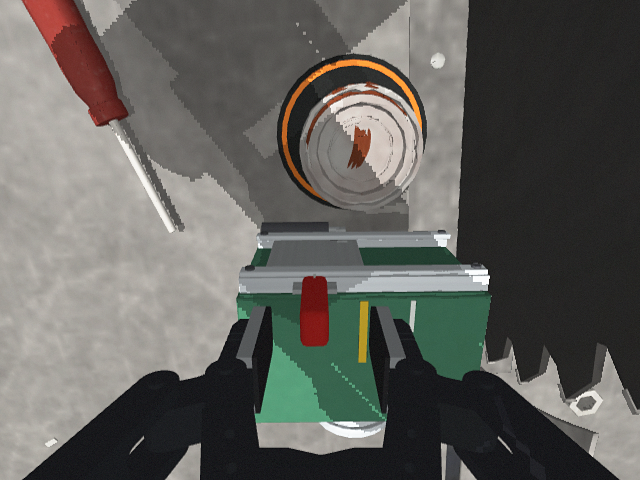

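View pics/c_p5.png

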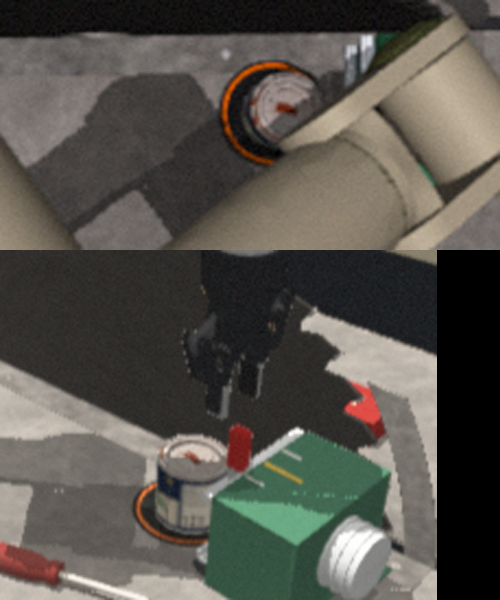

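Wrist view: the red handle stands between the jaws at about (315,310) and the tin is whole on the mat. I'll descend over the handle.

Emit:
drive_tool:
  rows:
    - [[-0.02,-0.13,0,0,0,0],[-0.02,-0.13,-0.2,0,0,0],[-0.02,-0.13,-0.4,0,0,0],[-0.02,-0.13,-0.56,0,0,0],[-0.02,-0.13,-0.56,0,0,0]]

```text
time_s: 10.82
eef_pos: [356.8, -323.0, 295.2]
ee_rot: [0.006, 0.731, 0.682, 0.001]
force: [0.8, -0.0, 0.3]
grip_width: 0.476
```

```bash
python3 look.py p6
python3 - <<'E'
from h import *
im=viewer.capture('wrist'); cv2.imwrite('pics/w6.png',im[:,:,::-1])
E
```

```text
[ 356.78729344 -323.04066657  295.16127278] [0.00583956 0.73123598 0.68209895 0.0009359 ]
```

View pics/w6.png

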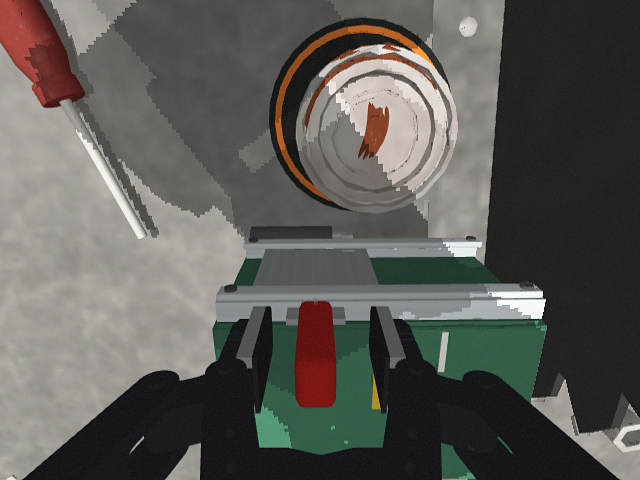

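View pics/c_p6.png

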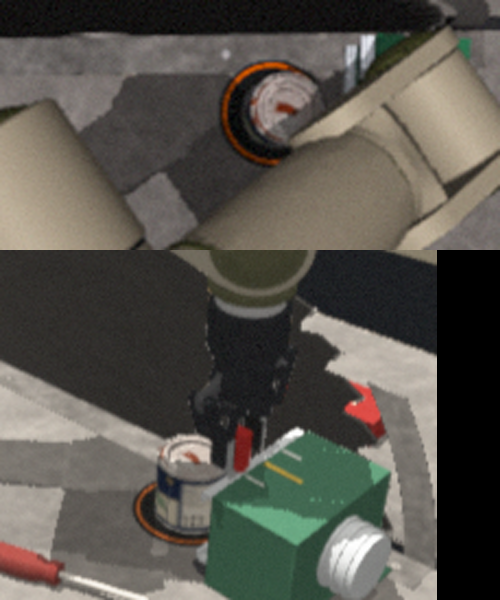

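Emit:
drive_tool:
  rows:
    - [[-0.02,-0.03,0,0,0,0],[-0.02,-0.03,0,0,0,0],[-0.02,-0.03,0,0,0,0],[-0.02,-0.03,0,0,0,0],[-0.02,-0.03,0,0,0,0],[-0.02,-0.03,0,0,0,0]]
  fingers: -1
  force: 50

```text
time_s: 11.72
eef_pos: [354.8, -326.7, 297.4]
ee_rot: [0.008, 0.731, 0.682, -0.0]
force: [-2.9, -2.1, 6.1]
grip_width: 0.156
```

```bash
python3 look.py p7
python3 - <<'E'
from h import *
s=ctrl.sense(); print(s['force'],s['grip_width'])
im=viewer.capture('wrist'); cv2.imwrite('pics/w7.png',im[:,:,::-1])
E
```

```text
[ 354.82130362 -326.68723871  297.36134932] [ 7.87146314e-03  7.31095533e-01  6.82229690e-01 -1.07154199e-04]
[-2.44952715 -1.82322306  5.54860421] 0.15515165151441096
```

View pics/w7.png

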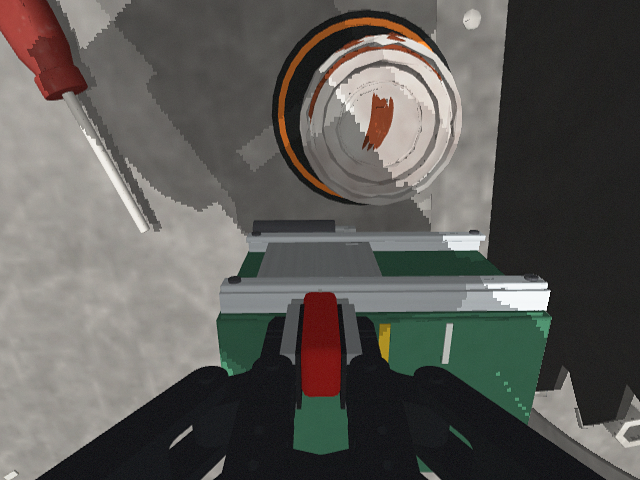

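Gripped: the opening of about 13 mm matches the 14 mm handle. I'll slide 30 mm along hood +y.

Emit:
drive_tool:
  rows:
    - [[0.05,0,0,0,0,0],[0.1,-0.01,0,0,0,0],[0.15,-0.01,0,0,0,0],[0.2,-0.01,0,0,0,0],[0.25,-0.02,0,0,0,0],[0.3,-0.02,0,0,0,0],[0.3,-0.02,0,0,0,0],[0.3,-0.02,0,0,0,0],[0.3,-0.02,0,0,0,0]]

```text
time_s: 13.0
eef_pos: [384.5, -328.7, 297.4]
ee_rot: [0.007, 0.731, 0.682, -0.001]
force: [-7.4, 0.1, 4.6]
grip_width: 0.159
```

```bash
python3 look.py p8
python3 - <<'E'
from h import *
s=ctrl.sense(); print(s['force'],s['grip_width'])
c=viewer.calibration('wrist');im=viewer.capture('wrist'); cv2.imwrite('pics/w8.png',im[:,:,::-1])
# expected hood points
o=np.array([384.5,-375,0]);hx=np.array([-.068,-.9977,0]);hy=np.array([.9977,-.068,0])
for y in (-30,0,30): print(y,proj('wrist',o-.046e3*hx+hy*y+[0,0,159],c),proj('wrist',o-15*hx+hy*y+[0,0,110],c))
s=cv2.imread('pics/scene_p8.png'); cv2.imwrite('pics/z8.png',cv2.resize(s[250:335,345:445],None,fx=8,fy=7,interpolation=2))
E
```

```text
[ 384.46593444 -328.70147531  297.35689763] [ 6.85016575e-03  7.30963113e-01  6.82382242e-01 -6.91022864e-04]
[-7.45920221 -0.54267694  4.17554352] 0.15840537468742322
-30 [239.88004413 371.92512346] [263.59114925 359.26314742]
0 [330.27843786 371.35574643] [326.30937996 358.88622104]
30 [420.30073714 370.78873823] [388.84636109 358.51038393]
```

View pics/w8.png

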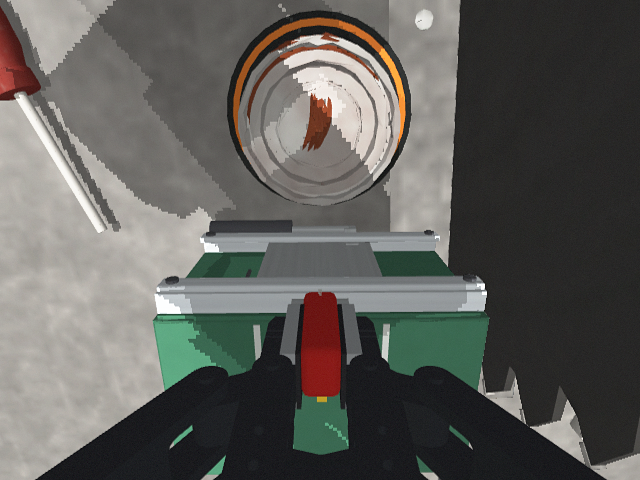

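View pics/z8.png

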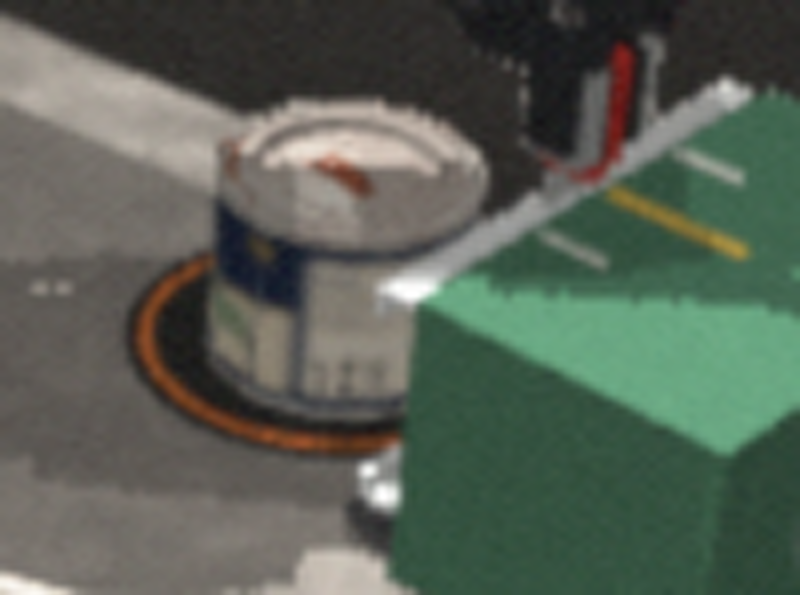

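Wrist view: the handle at u≈321 sits midway between the white marks (257 and 387) and over the yellow mark (321). The spring force reads -7.4 N against the 7.2 N expected at half travel. The tin is upright on the mat, so I'm handing in.

```bash
python3 -c "
from rig import ctrl
s=ctrl.sense();print(s['time_s'],abs(s['dq']).max());print(ctrl.finish_job())"
```

```text
13.15 0.002335995357108203
the job is handed in; nothing more can be done
None
```

I pushed the large white tin along the bench onto the mat with the gate still shut. I then gripped the red handle, slid the gate 30 mm to half open and handed in at 13.2 s, still holding it. No verdict was reported.

**Last checks:**
- **Tin:** the clear top view, taken before I moved to the gate, put it about 3 mm from the mat centre. It is upright in the last pictures. Earlier lid positions read from the scene camera differed from the top view by up to about 10 mm, so I relied on the top view.
- **Gate:** the handle is midway between the white marks and over the yellow one. The force along the slide is -7.4 N against the 7.2 N expected at half, and the arm is at rest. I could not read the gate joint itself.
- **Bystanders:** the tape measure and sanding block were never approached. I did not measure their positions at the end.
- **Disagreement:** the wrist also showed 4 to 6 N upward while gripping, with the arm about 2 mm higher than before the grip. I left it, as it is well under the limits.

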